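# Make up two drivers' issue trays

## Task

Make up the two drivers' issue trays for the next shift: in the long tray with three compartments, put the breath tester in the wide end compartment, the taller paper roll in the middle one and the stapler in the narrow end compartment; in the short tray with two compartments, put the shorter paper roll in the wider one and the stamp in the narrower one. Each thing must end upright as it stands now, lying fully on its compartment's floor and not on a wall. Leave the glue stick and the ink bottle standing where they are.

Things in the scene. Friction and masses are not known exactly. Their poses are not given: they have to be found in the camera images.
- long_tray: Issue tray, plastic, white floor and grey walls, fixed to the desk, 138 mm (its x) by 236 mm (its y) and 10 mm high, floor 3 mm thick, walls 4 mm. Three compartments in a row along its y axis, each 130 mm long in x: at the +y end the wide one (84 mm wide, centred at y = +72 mm), in the middle one 76 mm wide (centred at y = -12 mm), at the -y end the narrow one (60 mm wide, centred at y = -84 mm); all centred at x = 0. Origin at the centre of its underside, z up.
- short_tray: Issue tray, plastic, white floor and grey walls, fixed to the desk, 102 mm (its x) by 152 mm (its y) and 10 mm high, floor 3 mm thick, walls 4 mm. Two compartments in a row along its y axis, each 94 mm long in x: the wider one (80 mm wide) centred at y = +32 mm and the narrower one (60 mm wide) centred at y = -42 mm; both centred at x = 0. Origin at the centre of its underside, z up.
- tester_mid (a point): Hand-held breath tester: a white plastic block with rounded edges lying flat, 105 mm long (its x), 40 mm wide (its y), 38 mm high, with a black display on top. Point at its centre, 19 mm above its underside; its z up. Stands loose on the desk.
- tall_roll_mid (a point): The taller roll of white printer paper standing on end, 50 mm across and 57 mm high. Point at its centre, half-way up; its z along the roll, up. Stands loose on the desk.
- short_roll_mid (a point): The shorter, thinner roll of white printer paper standing on end, 40 mm across and 38 mm high. Point at its centre, half-way up; its z along the roll, up. Stands loose on the desk.
- stapler_mid (a point): Stapler, black with a steel base, 104 mm long (its x), 28 mm wide over its upper body (z from 24 to 50 mm above its underside; its y), base 30 mm wide, 50 mm high. Point at its centre, 25 mm above its underside; its z up. Stands loose on the desk.
- stamp_mid (a point): Hand stamp: wooden base with a rubber face, 48 mm (its x) by 36 mm (its y) and 14 mm high, and a round upright wooden handle 24 mm across on its centre, from 14 to 62 mm above the underside. Point on the handle's axis, 31 mm above the underside; its z up. Stands loose on the desk.
- glue_mid (a point): Bystander: glue stick standing upright, white with a grey cap, 28 mm across, 80 mm high. Point at its centre, half-way up; its z up. Loose and easily knocked over.
- ink_mid (a point): Bystander: small black stamp-ink bottle with a white cap, standing upright, 32 mm across, 53 mm high. Point on its axis 27 mm above its underside; its z up. Loose and easily knocked over.

How it is judged:
By the outcome, as a careful person would: the job done as asked, in the order asked, and still so for the second after the job is handed in, with the robot touching nothing.
It also fails if it takes over 120 s, if anything falls off the work surface, if the arm or the gripper's body presses on something with over 40 N, if the wrist force passes 120 N, or if a joint passes its speed limit or range.

## Robot

A 6-joint arm with a two-finger parallel gripper is mounted at the origin on the work surface. World frame = base frame: x ahead of the robot, y to its left, z up, the work surface at z = 0. Lengths are in mm, angles in rad, forces in N, time in s.
With the tool pointing down it reaches from about 350 to 975 mm from the base axis. Payload 17.4 kg.
Tool frame: the origin (TCP) lies between the finger pads; the fingertips stand 8 mm ahead of it and the grasp point (between the pads) lies 11 mm behind it (arm.nose_length is the z of the fingertips in the tool frame, in mm); z points along the fingers, y is the line along which they close (so a half turn about z gives the same grasp; the last joint's range is limited). The gripper opens to 85 mm and grips with 20 to 120 N. Pads are 22 mm wide; open, the fingers measure 114 mm over their backs; the gripper's body (76 mm by 85 mm) begins 54 mm behind the grasp point. The pads swing forward as they close: fully open they stand 13 mm farther back than shut.
Start: joints at [1.276, 0.116, 1.442, -0, 1.584, -0.038], TCP at [171.449, 652.869, 239.303] pointing down, gripper open.
Joint ranges: [-2.83, 2.83], [-0.83, 2.19], [0.07, 2.5], [-1.14, 4.28], [0.01, 3], [-2.97, 2.97]. Speed limits (rad/s): [1.89, 1.89, 2.22, 3.14, 3.14, 3.14].

## Interface

Orientations are given as a rotation vector (axis times angle).
In Python, from station import arm, cams gives the robot as it stands. The module is installed in compiled form; this text tells all that it offers.
- The arm moves only by the tool carry_out, never from a script. Its argument "targets" is a list of rows, each a list of 7 numbers: the shift along the tool's x, y, z in units of 0.5 m (1.0 is 0.5 m), then the turn, a rotation vector about the tool's x, y, z in units of 2 pi rad (1.0 is 2 pi rad), then the closure, from 0 (fully open) to 1 (shut). A call has 1 to 12 rows; each row is the pose to reach, as a shift and turn from the pose commanded when the call began, along the tool's axes at that moment, turning the shorter way round; what a row does not reach only later rows make up. A row lasts 1/10 s, in which the tool goes at most 50 mm and 8.59 degrees, less where a joint would pass 70% of its speed; a pose out of reach is approached as far as the arm can. A call with a number of a shift or a turn outside -1 to 1 is refused whole. A call with a gripper value outside its range is refused whole. The fingers move at their own pace and stop on an object; the grip force is fixed at half the most. Time passes only in rows, so rows that repeat a pose let the fingers close. It gives the time, the measured TCP pose, the force, the opening and the grip force at its end, in the units of the state.
- arm.sense(): the state, without advancing time (a new reading comes with each control period).
- cams.capture(name): name is "scene" or "side" or "wrist"; returns a dict with "image" (400x640x3 uint8, red, green, blue), "mtx" (3x3 intrinsics, pixels), "R" (3x3) and "t" (3): a world point X has camera coordinates R X + t. Camera axes: x right, y down, z forward; pixel columns grow to the right and rows downward; lengths in mm; the calibration is good to about 2 mm. A picture is of the moment at which its call begins. There is no depth.
- arm.job_done(): hands the job in; it is judged then, once.
The state is a dict: "clock": time; "joint_positions": joint angles; "qd": joint speeds; "effort": joint torques, N m; "tcp_pos": TCP position; "ee_rot": TCP orientation; "contact_force": force on the tool from outside, world axes, zero at the start; "wrist_torque": the same for the moment, N m; "grip_width": opening from 0.0 (shut) to 1.0 (fully open); "grip_force": force on a finger pad.
Only numpy, scipy, OpenCV 4.12 (cv2) and the standard library are available. Lean on these libraries where they do the work, as an engineer would, in place of code of your own. Each camera call takes 0.05 s, during which the arm holds its last target. There are 200 camera calls.

## Working session

There is one attempt and no reset: what is moved stays moved. The work goes in short steps, Python scripts to look and compute and a tool call to move; the robot and the scene stay as the last step left them, time stands still between calls to the robot, and variables do not carry over. Pictures are saved under pics/ and viewed, at most 14 in all, crops included, and the job is handed in when it is done.

Besides the shell and the picture viewer there is one more tool, called after "Call:" as name([rows], argument=value, ...), one row to a line, values as JSON. carry_out: Moves the arm, as the interface text tells. Shifts and turns lie within -1 to 1; 1 stands for 0.5 m of shift or 2 pi rad of turn. Its arguments: {"type":"object","properties":{"targets":{"type":"array","items":{"type":"array","items":{"type":"number"}}}},"required":["targets"]}

```bash
mkdir -p pics
python3 - <<'E'
from station import arm, cams
import cv2, numpy as np
s=arm.sense(); print({k:np.round(v,3) for k,v in s.items()})
for n in ["scene","side","wrist"]:
    c=cams.capture(n); cv2.imwrite(f"pics/{n}0.png",cv2.cvtColor(c["image"],cv2.COLOR_RGB2BGR))
    np.savez(f"pics/{n}0.npz",**{k:c[k] for k in("mtx","R","t")})
    print(n,-c["R"].T@c["t"],c["R"][2],c["mtx"][0,0])
E
```

```text
{'clock': np.float64(0.0), 'joint_positions': array([ 1.276,  0.117,  1.442, -0.   ,  1.584, -0.038]), 'qd': array([-0.001,  0.   ,  0.   ,  0.002, -0.002, -0.001]), 'effort': array([ 0.0000e+00, -7.3197e+01, -6.3250e+01, -0.0000e+00,  6.0000e-03,
        0.0000e+00]), 'tcp_pos': array([171.392, 652.693, 238.527]), 'ee_rot': array([-4.020e-01, -3.116e+00,  2.000e-03]), 'contact_force': array([ 0.271, -0.765, -0.379]), 'wrist_torque': array([ 0.036,  0.041, -0.034]), 'grip_force': np.float64(0.0), 'grip_width': np.float64(1.001)}
scene [1194.85021656  320.89790804  938.36162217] [-0.55923963 -0.28549786 -0.77829429] 433.300202274859
side [   47.08265915 -1053.41002873   828.01328546] [ 0.37874581  0.74575223 -0.54809236] 501.1394141113845
wrist [105.0794808  670.33903789 373.38152273] [ 0.26376225 -0.07013602 -0.96203452] 290.12104505678946
```

View pics/scene0.png

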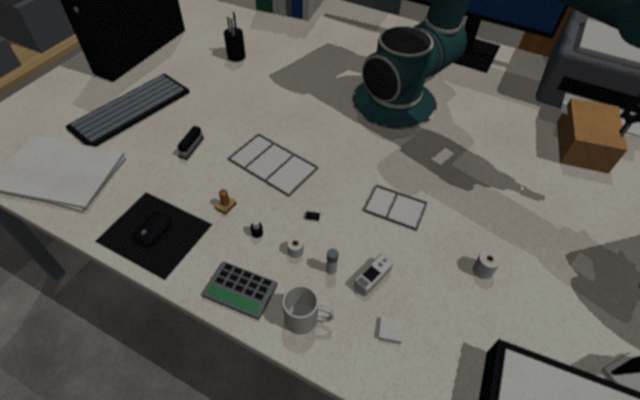

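View pics/side0.png

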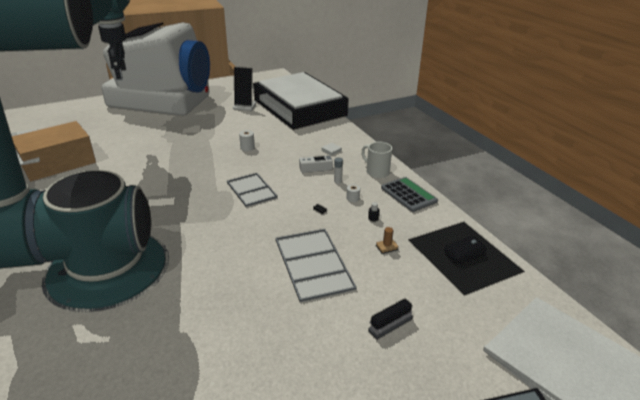

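The scene view shows everything: stapler (190,140), long tray (272,163), stamp (225,200), ink (257,229), short roll (296,247), glue (333,261), tester (375,272), tall roll (487,264), short tray (395,207). I'll enlarge this region for finer reading.

```bash
cat > h.py <<'E'
import numpy as np, cv2
from scipy.spatial.transform import Rotation as Ro
def ray(c,px,z):
    u=np.linalg.inv(c["mtx"])@np.array([px[0],px[1],1.]); d=c["R"].T@u; o=-c["R"].T@c["t"]
    return o+d*(z-o[2])/d[2]
def proj(c,X):
    p=c["mtx"]@(c["R"]@np.asarray(X,float)+c["t"]); return p[:2]/p[2]
E
python3 - <<'E'
import cv2
im=cv2.imread("pics/scene0.png")[115:295,170:510]; cv2.imwrite("pics/sc_a.png",cv2.resize(im[:,:170],None,fx=4,fy=3.3,interpolation=2)) 
a=cv2.imread("pics/scene0.png")
cv2.imwrite("pics/sc_a.png",cv2.resize(a[115:265,165:330],None,fx=4,fy=4,interpolation=2))
cv2.imwrite("pics/sc_b.png",cv2.resize(a[175:305,310:510],None,fx=4,fy=4,interpolation=2))
E
```

```text
(no output)
```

View pics/sc_a.png

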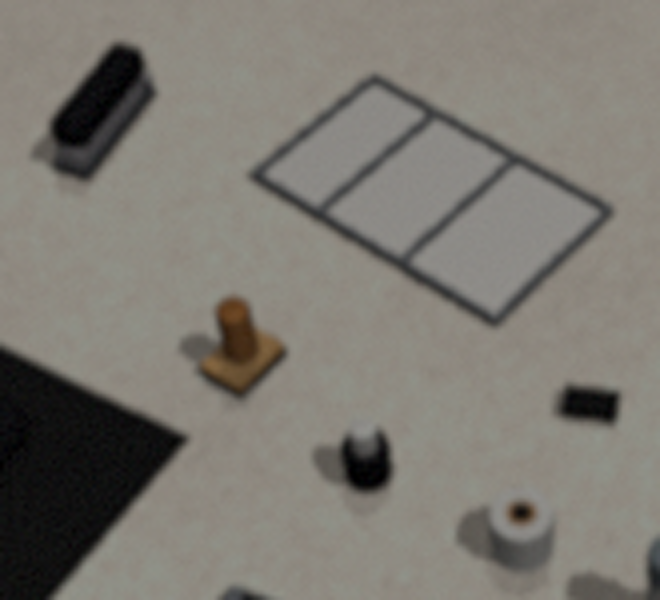

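View pics/sc_b.png

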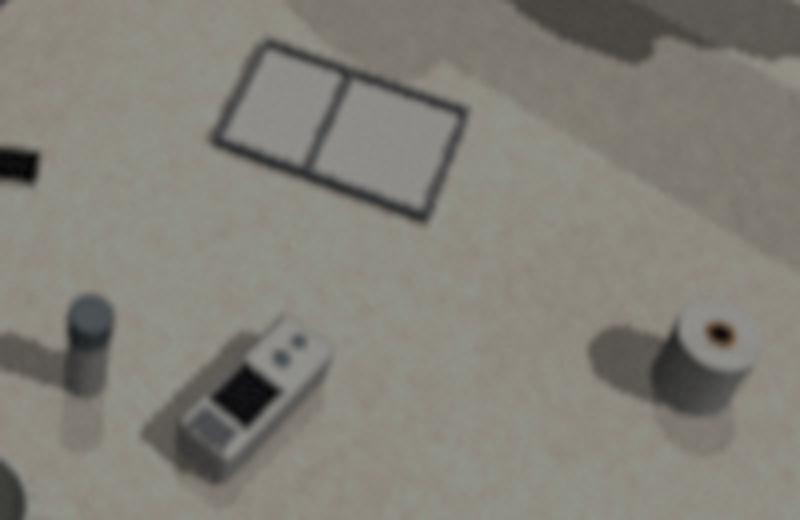

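Crops read: long tray outer corners (crop a) (375,75),(612,210),(496,325),(252,175), with the narrow end upper left. Short tray corners (crop b) (267,40),(468,110),(426,220),(213,142), narrow end left. I'll compute world positions and check them against the sizes.

Run:
```python
from h import *
c=np.load("pics/scene0.npz"); c={k:c[k] for k in c}
A=lambda x,y,z: ray(c,(165+(x+.5)/4-.5,115+(y+.5)/4-.5),z)[:2]
B=lambda x,y,z: ray(c,(310+(x+.5)/4-.5,175+(y+.5)/4-.5),z)[:2]
def rep(n,P):
    P=np.array(P); ed=np.linalg.norm(np.roll(P,-1,0)-P,axis=1); d=P-np.roll(P,-1,0)
    print(n,"ctr",P.mean(0).round(1),"edges",ed.round(1),"dir",np.degrees(np.arctan2(d[:,1],d[:,0])).round(1), P.round(0).tolist())
rep("long",[A(375,75,10),A(612,210,10),A(496,325,10),A(252,175,10)])
rep("short",[B(267,40,10),B(468,110,10),B(426,220,10),B(213,142,10)])
rep("tester",[B(285,315,38),B(331,352,38),B(226,463,38),B(180,425,38)])
rep("stapler",[A(125,45,50),A(70,143,50)])
rep("stampbase",[A(200,367,14),A(240,393,14),A(286,348,14)])
for n,p in dict(stamp=A(234,306,62),ink=A(366,432,53),short=A(521,512,38),glue=B(91,312,80),tall=B(720,333,57)).items(): print(n,p.round(1),np.hypot(*p).round())
```

```text
long ctr [ 462.5 -199.6] edges [233.4 137.2 234.4 138. ] dir [-99.  172.3  81.2  -8.1] [[376.0, -305.0], [413.0, -75.0], [548.0, -93.0], [513.0, -325.0]]
short ctr [437.  179.7] edges [147.4 102.6 149.6 102.8] dir [ -86.4 -176.2   93.7    2.5] [[390.0, 103.0], [381.0, 250.0], [483.0, 257.0], [493.0, 108.0]]
tester ctr [669. 213.] edges [ 36.1 101.1  34.8 102.1] dir [-107.1  165.6   74.5  -13.7] [[614.0, 208.0], [625.0, 243.0], [723.0, 217.0], [714.0, 184.0]]
stapler ctr [ 528.5 -445.4] edges [108. 108.] dir [-162.9   17.1] [[477.0, -461.0], [580.0, -429.0]]
stampbase ctr [ 668.2 -220.7] edges [36.8 46.9 58.5] dir [-97.6  -5.5 135.6] [[681.0, -247.0], [685.0, -210.0], [639.0, -206.0]]
stamp [ 655.1 -228.4] 694.0
ink [ 693.5 -100.7] 701.0
short [689.5   9.2] 690.0
glue [694.6 113.7] 704.0
tall [511.6 442.8] 677.0
```

The edges match the given sizes to about 2 %. I'll cross-check by projecting these estimates into the side view.

```bash
cat >> h.py <<'E'
# x,y,yaw(deg)
OBJ=dict(tester=(669,213,-14.5,105,40,38),stapler=(528.5,-445,17,104,28,50),stamp=(655,-228,-6,48,36,14),long=(462.5,-199.6,-8.6,138,236,10),short=(437,179.7,3.5,102,152,10))
CYL=dict(ink=(693.5,-100.7,16,53),sroll=(689.5,9.2,20,38),glue=(694.6,113.7,14,80),troll=(511.6,442.8,25,57))
def box(o):
    x,y,a,l,w,h=o; a=np.radians(a); r=np.array([[np.cos(a),-np.sin(a)],[np.sin(a),np.cos(a)]])
    return [np.append(r@[sx*l/2,sy*w/2]+[x,y],h) for sx,sy in((1,1),(-1,1),(-1,-1),(1,-1))]
def circ(o): return [np.array([o[0]+o[2]*np.cos(t),o[1]+o[2]*np.sin(t),o[3]]) for t in np.linspace(0,6.28,24)]
def overlay(im,c,x0,y0,x1,y1,f,name):
    q=cv2.resize(im[y0:y1,x0:x1],None,fx=f,fy=f,interpolation=2)
    for P in [box(o) for o in OBJ.values()]+[circ(o) for o in CYL.values()]:
        p=np.array([(proj(c,X)+.5-[x0,y0])*f-.5 for X in P]); cv2.polylines(q,[np.round(p*16).astype(int).reshape(-1,1,2)],True,(0,0,255),1,cv2.LINE_AA,4)
    cv2.imwrite(name,q)
E
python3 - <<'E'
from h import *
c=dict(np.load("pics/side0.npz")); overlay(cv2.imread("pics/side0.png"),c,220,120,440,345,2.65,"pics/side_ov.png")
E
```

```text
(no output)
```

View pics/side_ov.png

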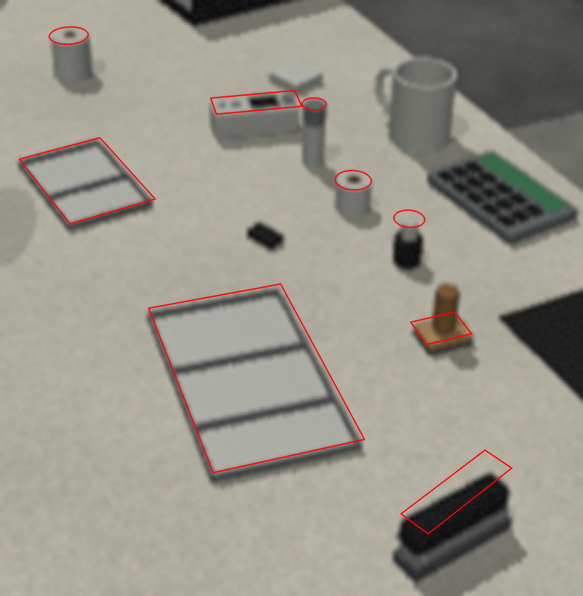

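Rolls, tester, glue and short tray agree. The long tray is 2–4 mm off, and the stapler's top is misjudged, so I'll recheck it from close by. Next is a helper for move numbers.

```bash
cat >> h.py <<'E'
def go(x,y,z,ya):
    """print shift/turn in carry_out units to put the TCP at x,y,z, tool down, tool y at world angle ya (mod 180)"""
    from station import arm
    s=arm.sense(); R=Ro.from_rotvec(s["ee_rot"]); best=None
    for k in (0,180):
        a=np.radians(ya+k); yv=np.array([np.cos(a),np.sin(a),0]); zv=np.array([0,0,-1.]); T=Ro.from_matrix(np.c_[np.cross(yv,zv),yv,zv])
        r=(R.inv()*T).as_rotvec()
        if best is None or np.linalg.norm(r)<np.linalg.norm(best): best=r
    d=R.inv().apply(np.array([x,y,z])-s["tcp_pos"])
    print("shift",(d/500).round(4),"turn",(best/2/np.pi).round(4),"rows>=",np.ceil(max(np.linalg.norm(d)/50,np.degrees(np.linalg.norm(best))/8.59)),"clk",s["clock"],"tcp",s["tcp_pos"].round(1),"F",s["contact_force"].round(1),"w",round(float(s["grip_width"])*85,1),"j",s["joint_positions"].round(2))
def snap(name,pic,f=1.25,crop=None):
    from station import cams
    c=cams.capture(name); im=cv2.cvtColor(c["image"],cv2.COLOR_RGB2BGR); cv2.imwrite(f"pics/{pic}_raw.png",im)
    np.savez(f"pics/{pic}.npz",**{k:c[k] for k in("mtx","R","t")})
    if crop: im=im[crop[1]:crop[3],crop[0]:crop[2]]
    cv2.imwrite(f"pics/{pic}.png",cv2.resize(im,None,fx=f,fy=f,interpolation=2))
E
python3 -c "
from h import *
go(669,213,180,75.5)"
```

```text
shift [-1.1859 -0.5978  0.1179] turn [-0.0001 -0.     -0.0006] rows>= 14.0 clk 0.15 tcp [171.4 652.8 238.8] F [-0.9 -0.6 -0.6] w 84.9 j [ 1.28  0.12  1.44  0.    1.58 -0.04]
```

Call:
carry_out([
  [-0.6, -0.3, 0.05, 0, 0, 0, 0],
  [-0.6, -0.3, 0.05, 0, 0, 0, 0],
  [-0.6, -0.3, 0.05, 0, 0, 0, 0],
  [-0.6, -0.3, 0.05, 0, 0, 0, 0],
  [-0.6, -0.3, 0.05, 0, 0, 0, 0],
  [-0.6, -0.3, 0.05, 0, 0, 0, 0],
  [-0.6, -0.3, 0.05, 0, 0, 0, 0],
  [-0.6, -0.3, 0.05, 0, 0, 0, 0],
])

```text
clock: 0.95
tcp_pos: [426.1, 428.7, 213.6]
ee_rot: [0.408, 3.115, -0.002]
contact_force: [-0.3, 0.1, 1.2]
grip_width: 0.999
grip_force: 0.0
```

Call:
carry_out([
  [-0.586, -0.298, 0.068, 0, 0, 0, 0],
  [-0.586, -0.298, 0.068, 0, 0, 0, 0],
  [-0.586, -0.298, 0.068, 0, 0, 0, 0],
  [-0.586, -0.298, 0.068, 0, 0, 0, 0],
  [-0.586, -0.298, 0.068, 0, 0, 0, 0],
  [-0.586, -0.298, 0.068, 0, 0, 0, 0],
  [-0.586, -0.298, 0.068, 0, 0, 0, 0],
  [-0.586, -0.298, 0.068, 0, 0, 0, 0],
  [-0.586, -0.298, 0.068, 0, 0, 0, 0],
])

```text
clock: 1.85
tcp_pos: [669.0, 213.2, 179.7]
ee_rot: [-0.403, -3.115, 0.0]
contact_force: [-0.3, -0.5, -0.2]
grip_width: 0.997
grip_force: 0.0
```

```bash
python3 -c "
from h import *
go(669,213,16,75.5); snap('wrist','w1')
c=dict(np.load('pics/w1.npz')); overlay(cv2.imread('pics/w1_raw.png'),c,0,0,640,400,1.25,'pics/w1_ov.png')"
```

```text
shift [-0.0005 -0.0004  0.3275] turn [-0.     -0.0002 -0.0007] rows>= 4.0 clk 1.85 tcp [669.  213.2 179.7] F [-0.3 -0.5 -0.2] w 84.8 j [ 0.27  0.2   1.45  0.    1.5  -1.04]
```

View pics/w1_ov.png

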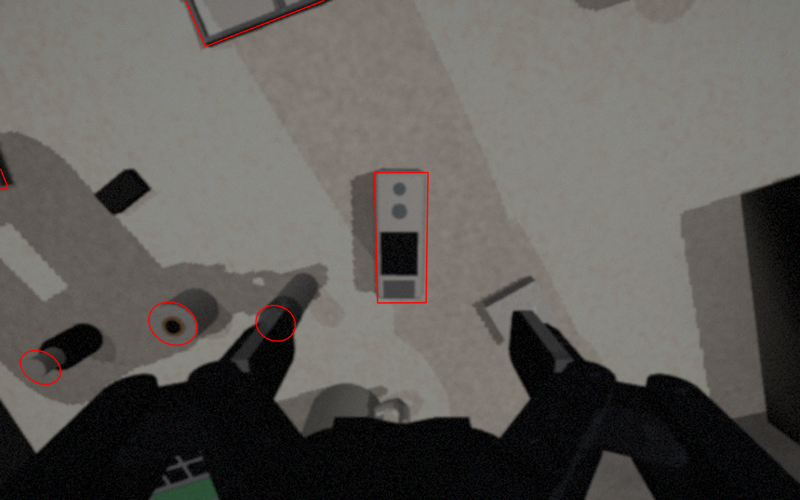

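The overlay sits on the tester to within 2 px. I'll check the mug's distance before descending.

```bash
python3 -c "
from h import *
c=dict(np.load('pics/scene0.npz'))
print(ray(c,(300,298),90)[:2], ray(c,(302,330),0)[:2],ray(c,(332,318),50)[:2])
c=dict(np.load('pics/side0.npz'))
print(ray(c,(379,147),90)[:2], ray(c,(379,175),0)[:2])"
```

```text
[834.93281982 107.31296029] [862.39101566 127.25945852] [825.35166911 181.15654011]
[837.63523688 110.01505356] [832.85186077  89.32331864]
```

Call:
carry_out([
  [0, 0, 0.25, 0, 0, 0, 0.2],
  [0, 0, 0.25, 0, 0, 0, 0.2],
  [0, 0, 0.25, 0, 0, 0, 0.2],
  [0, 0, 0.25, 0, 0, 0, 0.2],
])

```text
clock: 2.3
tcp_pos: [666.3, 213.9, 51.3]
ee_rot: [-0.399, -3.11, 0.004]
contact_force: [0.5, 0.5, 0.3]
grip_width: 0.802
grip_force: 0.0
```

The mug is well clear at (836,108). Descend and grip.

Call:
carry_out([
  [0, 0, 0.04, 0, 0, 0, 0.2],
  [0, 0, 0.074, 0, 0, 0, 0.2],
  [0, 0, 0.074, 0, 0, 0, 0.2],
  [0, 0, 0.074, 0, 0, 0, 1],
  [0, 0, 0.074, 0, 0, 0, 1],
  [0, 0, 0.074, 0, 0, 0, 1],
  [0, 0, 0.074, 0, 0, 0, 1],
  [0, 0, 0.074, 0, 0, 0, 1],
  [0, 0, 0.074, 0, 0, 0, 1],
  [0, 0, 0.074, 0, 0, 0, 1],
])

```text
clock: 3.3
tcp_pos: [669.8, 213.3, 20.1]
ee_rot: [0.402, 3.114, 0.002]
contact_force: [-0.7, 0.9, 5.5]
grip_width: 0.455
grip_force: 62.2
```

Call:
carry_out([
  [0, 0, -0.05, 0, 0, 0, 1],
  [0, 0, -0.1, 0, 0, 0, 1],
  [0, 0, -0.15, 0, 0, 0, 1],
  [0, 0, -0.2, 0, 0, 0, 1],
  [0, 0, -0.25, 0, 0, 0, 1],
  [0, 0, -0.25, 0, 0, 0, 1],
  [0, 0, -0.25, 0, 0, 0, 1],
])

```text
clock: 4.0
tcp_pos: [669.1, 213.1, 143.5]
ee_rot: [0.402, 3.115, 0.001]
contact_force: [-0.5, 0.7, -1.7]
grip_width: 0.458
grip_force: 61.2
```

```bash
python3 -c "
from h import *
o=(461.5,-201.5); a=np.radians(-8.6)
for y in (72,-12,-84): print(y, o[0]-np.sin(a)*y, o[1]+np.cos(a)*y)
o=(437,179.7); a=np.radians(3.5)
for y in (32,-42): print(y, o[0]-np.sin(a)*y, o[1]+np.cos(a)*y)
go(472.3,-130.3,140,81.4)"
```

```text
72 472.26654472794706 -130.3095405646156
-12 459.70557587867546 -213.36507657256408
-84 448.9390311507284 -284.5555360079485
32 435.04644673488457 211.64031354949972
-42 439.564038660464 137.77833846628158
shift [ 0.2063 -0.7642  0.0066] turn [ 0.0001  0.0001 -0.017 ] rows>= 8.0 clk 4.0 tcp [669.1 213.1 143.5] F [-0.5  0.7 -1.7] w 38.9 j [ 0.27  0.21  1.49  0.    1.44 -1.04]
```

Gripped (38.9 mm). Moving over the wide compartment.

Call:
carry_out([
  [0.206, -0.764, 0, 0, 0, -0.017, 1],
  [0.206, -0.764, 0, 0, 0, -0.017, 1],
  [0.206, -0.764, 0, 0, 0, -0.017, 1],
  [0.206, -0.764, 0, 0, 0, -0.017, 1],
  [0.206, -0.764, 0, 0, 0, -0.017, 1],
  [0.206, -0.764, 0, 0, 0, -0.017, 1],
  [0.206, -0.764, 0, 0, 0, -0.017, 1],
  [0.206, -0.764, 0, 0, 0, -0.017, 1],
  [0.206, -0.764, 0, 0, 0, -0.017, 1],
  [0.206, -0.764, 0, 0, 0, -0.017, 1],
  [0.206, -0.764, 0, 0, 0, -0.017, 1],
  [0.206, -0.764, 0, 0, 0, -0.017, 1],
])

```text
clock: 5.2
tcp_pos: [472.7, -129.3, 142.8]
ee_rot: [-0.233, -3.132, -0.0]
contact_force: [-0.2, 0.1, -1.7]
grip_width: 0.459
grip_force: 61.4
```

```bash
python3 -c "
from h import *
go(472.3,-130.3,24,81.4); OBJ['long']=(461.5,-201.5,-8.6,138,236,10)
snap('wrist','w2')
c=dict(np.load('pics/w2.npz')); overlay(cv2.imread('pics/w2_raw.png'),c,0,0,640,400,1.25,'pics/w2_ov.png')"
```

```text
shift [ 0.0004 -0.0021  0.2375] turn [ 0.     -0.0001  0.0003] rows>= 3.0 clk 5.2 tcp [ 472.7 -129.3  142.8] F [-0.2  0.1 -1.7] w 39.0 j [-0.32 -0.25  1.95  0.    1.45 -1.74]
```

View pics/w2_ov.png

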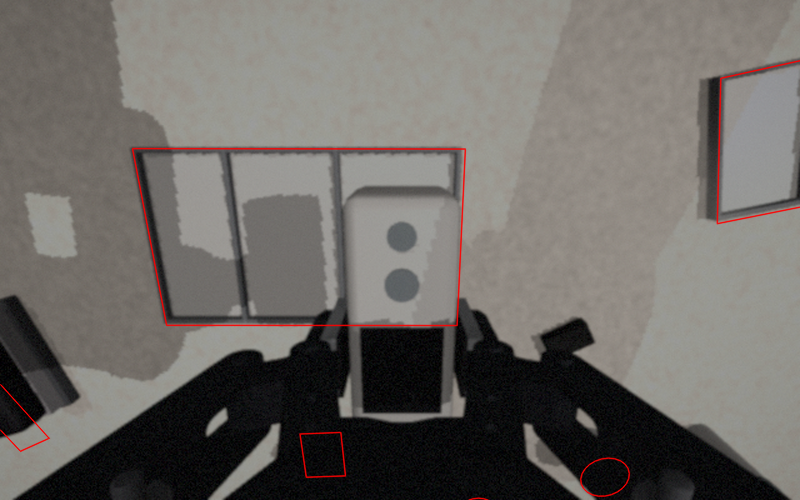

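The tray overlay fits within about 3 px. Lower the tester, release and lift.

Call:
carry_out([
  [0, -0.002, 0.08, 0, 0, 0, 1],
  [0, -0.002, 0.16, 0, 0, 0, 1],
  [0, -0.002, 0.2, 0, 0, 0, 1],
  [0, -0.002, 0.225, 0, 0, 0, 1],
  [0, -0.002, 0.237, 0, 0, 0, 1],
  [0, -0.002, 0.237, 0, 0, 0, 1],
  [0, -0.002, 0.237, 0, 0, 0, 1],
  [0, -0.002, 0.237, 0, 0, 0, 0.4],
  [0, -0.002, 0.237, 0, 0, 0, 0.4],
  [0, -0.002, 0.237, 0, 0, 0, 0.4],
  [0, -0.002, 0.237, 0, 0, 0, 0.4],
])

```text
clock: 6.35
tcp_pos: [472.4, -131.3, 25.1]
ee_rot: [0.235, 3.132, -0.0]
contact_force: [-0.6, 0.8, -0.5]
grip_width: 0.6
grip_force: 0.0
```

Call:
carry_out([
  [0, 0, -0.04, 0, 0, 0, 0.4],
  [0, 0, -0.1, 0, 0, 0, 0.4],
  [0, 0, -0.2, 0, 0, 0, 0.4],
  [0, 0, -0.3, 0, 0, 0, 0.2],
  [0, 0, -0.3, 0, 0, 0, 0],
  [0, 0, -0.3, 0, 0, 0, 0],
])

```text
clock: 6.95
tcp_pos: [472.7, -131.4, 176.1]
ee_rot: [0.235, 3.13, -0.001]
contact_force: [-0.2, 1.1, -1.3]
grip_width: 0.999
grip_force: 0.0
```

```bash
python3 -c "
from h import *
go(512,443,180,131)"
```

```text
shift [ 0.0939  1.1476 -0.0085] turn [-0.0002  0.0003 -0.1378] rows>= 12.0 clk 6.95 tcp [ 472.7 -131.4  176.1] F [-0.2  1.1 -1.3] w 84.9 j [-0.32 -0.27  1.91  0.    1.5  -1.74]
```

Call:
carry_out([
  [0.047, 0.58, 0, 0, 0, 0.12, 0],
  [0.047, 0.58, 0, 0, 0, 0.12, 0],
  [0.047, 0.58, 0, 0, 0, 0.12, 0],
  [0.047, 0.58, 0, 0, 0, 0.12, 0],
  [0.047, 0.58, 0, 0, 0, 0.12, 0],
  [0.047, 0.58, 0, 0, 0, 0.12, 0],
])

```text
clock: 7.55
tcp_pos: [490.3, 137.3, 173.4]
ee_rot: [-1.38, -2.821, 0.002]
contact_force: [0.6, -1.2, -0.1]
grip_width: 0.999
grip_force: 0.0
```

```bash
python3 -c "
from h import *
go(512,443,180,-8.6)"
```

```text
shift [ 0.456   0.4095 -0.0137] turn [-0.0003  0.      0.1291] rows>= 7.0 clk 7.55 tcp [490.3 137.3 173.4] F [ 0.6 -1.2 -0.1] w 84.9 j [ 0.22 -0.23  1.88 -0.    1.49 -0.44]
```

Call:
carry_out([
  [0.455, 0.408, -0.013, 0, 0, 0.129, 0],
  [0.455, 0.408, -0.013, 0, 0, 0.129, 0],
  [0.455, 0.408, -0.013, 0, 0, 0.129, 0],
  [0.455, 0.408, -0.013, 0, 0, 0.129, 0],
  [0.455, 0.408, -0.013, 0, 0, 0.129, 0],
  [0.455, 0.408, -0.013, 0, 0, 0.129, 0],
  [0.455, 0.408, -0.013, 0, 0, 0.129, 0],
  [0.455, 0.408, -0.013, 0, 0, 0.129, 0],
  [0.455, 0.408, -0.013, 0, 0, 0.129, 0],
])

```text
clock: 8.45
tcp_pos: [510.3, 440.3, 179.9]
ee_rot: [2.374, 2.057, -0.003]
contact_force: [0.9, -0.2, 0.1]
grip_width: 1.002
grip_force: 0.0
```

```bash
python3 -c "
from h import *
go(512,443,27,-8.6); snap('wrist','w3')
c=dict(np.load('pics/w3.npz')); overlay(cv2.imread('pics/w3_raw.png'),c,0,0,640,400,1.25,'pics/w3_ov.png')"
```

```text
shift [0.0064 0.003  0.3057] turn [-0.0002  0.0003  0.0012] rows>= 4.0 clk 8.45 tcp [510.3 440.3 179.9] F [ 0.9 -0.2  0.1] w 85.1 j [ 0.67  0.14  1.52 -0.    1.49  0.82]
```

View pics/w3_ov.png

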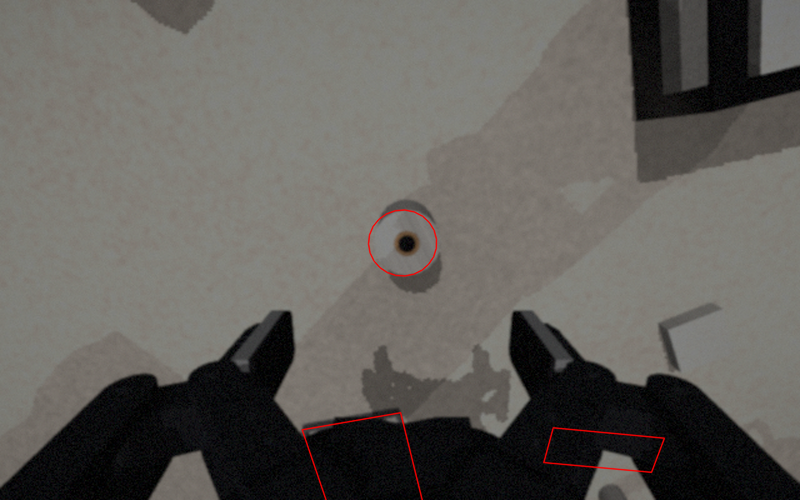

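The roll's centre is at (406,244), within 2 mm of the estimate. Descend, grip and lift.

Call:
carry_out([
  [0.006, 0.003, 0.1, 0, 0, 0, 0.05],
  [0.006, 0.003, 0.2, 0, 0, 0, 0.05],
  [0.006, 0.003, 0.26, 0, 0, 0, 0.05],
  [0.006, 0.003, 0.303, 0, 0, 0, 0.05],
  [0.006, 0.003, 0.303, 0, 0, 0, 0.05],
  [0.006, 0.003, 0.303, 0, 0, 0, 0.05],
  [0.006, 0.003, 0.303, 0, 0, 0, 1],
  [0.006, 0.003, 0.303, 0, 0, 0, 1],
  [0.006, 0.003, 0.303, 0, 0, 0, 1],
  [0.006, 0.003, 0.303, 0, 0, 0, 1],
  [0.006, 0.003, 0.303, 0, 0, 0, 1],
  [0.006, 0.003, 0.303, 0, 0, 0, 1],
])

```text
clock: 9.7
tcp_pos: [513.2, 444.0, 31.8]
ee_rot: [2.375, 2.056, 0.004]
contact_force: [-0.1, -1.1, 7.6]
grip_width: 0.562
grip_force: 62.0
```

Call:
carry_out([
  [0, 0, -0.05, 0, 0, 0, 1],
  [0, 0, -0.1, 0, 0, 0, 1],
  [0, 0, -0.18, 0, 0, 0, 1],
  [0, 0, -0.24, 0, 0, 0, 1],
  [0, 0, -0.24, 0, 0, 0, 1],
  [0, 0, -0.24, 0, 0, 0, 1],
])

```text
clock: 10.3
tcp_pos: [512.7, 443.8, 150.8]
ee_rot: [2.375, 2.056, 0.003]
contact_force: [-0.4, -0.2, -2.4]
grip_width: 0.572
grip_force: 62.3
```

```bash
python3 -c "
from h import *
go(459.7,-213.4,145,-8.6)"
```

```text
shift [-1.316   0.0832  0.0101] turn [ 0.0002 -0.0002  0.001 ] rows>= 14.0 clk 10.3 tcp [512.7 443.8 150.8] F [-0.4 -0.2 -2.4] w 48.6 j [ 0.68  0.16  1.54 -0.    1.44  0.82]
```

Call:
carry_out([
  [-0.66, 0.042, 0, 0, 0, 0, 1],
  [-0.66, 0.042, 0, 0, 0, 0, 1],
  [-0.66, 0.042, 0, 0, 0, 0, 1],
  [-0.66, 0.042, 0, 0, 0, 0, 1],
  [-0.66, 0.042, 0, 0, 0, 0, 1],
  [-0.66, 0.042, 0, 0, 0, 0, 1],
  [-0.66, 0.042, 0, 0, 0, 0, 1],
  [-0.66, 0.042, 0, 0, 0, 0, 1],
])

```text
clock: 11.1
tcp_pos: [485.3, 110.9, 148.7]
ee_rot: [-2.378, -2.052, 0.002]
contact_force: [-0.9, 0.5, -1.6]
grip_width: 0.573
grip_force: 62.4
```

Call:
carry_out([
  [-0.656, 0.041, 0.01, 0, 0, 0.001, 1],
  [-0.656, 0.041, 0.01, 0, 0, 0.001, 1],
  [-0.656, 0.041, 0.01, 0, 0, 0.001, 1],
  [-0.656, 0.041, 0.01, 0, 0, 0.001, 1],
  [-0.656, 0.041, 0.01, 0, 0, 0.001, 1],
  [-0.656, 0.041, 0.01, 0, 0, 0.001, 1],
  [-0.656, 0.041, 0.01, 0, 0, 0.001, 1],
  [-0.656, 0.041, 0.01, 0, 0, 0.001, 1],
  [-0.656, 0.041, 0.01, 0, 0, 0.001, 1],
  [-0.656, 0.041, 0.01, 0, 0, 0.001, 1],
])

```text
clock: 12.1
tcp_pos: [459.5, -212.5, 144.2]
ee_rot: [-2.38, -2.049, 0.0]
contact_force: [0.3, 0.3, -1.7]
grip_width: 0.571
grip_force: 62.4
```

```bash
python3 -c "
from h import *
go(459.7,-213.4,35.5,-8.6)"
```

```text
shift [-0.0018  0.0008  0.2175] turn [-0.0001 -0.0001  0.0001] rows>= 3.0 clk 12.1 tcp [ 459.5 -212.5  144.2] F [ 0.3  0.3 -1.7] w 48.5 j [-0.48 -0.22  1.92  0.    1.44 -0.33]
```

Call:
carry_out([
  [-0.002, 0.001, 0.08, 0, 0, 0, 1],
  [-0.002, 0.001, 0.15, 0, 0, 0, 1],
  [-0.002, 0.001, 0.19, 0, 0, 0, 1],
  [-0.002, 0.001, 0.21, 0, 0, 0, 1],
  [-0.002, 0.001, 0.217, 0, 0, 0, 1],
  [-0.002, 0.001, 0.217, 0, 0, 0, 1],
  [-0.002, 0.001, 0.217, 0, 0, 0, 1],
  [-0.002, 0.001, 0.217, 0, 0, 0, 0.2],
  [-0.002, 0.001, 0.217, 0, 0, 0, 0.2],
  [-0.002, 0.001, 0.217, 0, 0, 0, 0.2],
  [-0.002, 0.001, 0.217, 0, 0, 0, 0.2],
])

```text
clock: 13.2
tcp_pos: [459.8, -214.7, 36.5]
ee_rot: [2.382, 2.048, 0.0]
contact_force: [0.1, 0.4, 0.5]
grip_width: 0.802
grip_force: 0.0
```

Call:
carry_out([
  [0, 0, -0.04, 0, 0, 0, 0.2],
  [0, 0, -0.1, 0, 0, 0, 0.2],
  [0, 0, -0.2, 0, 0, 0, 0.2],
  [0, 0, -0.28, 0, 0, 0, 0],
  [0, 0, -0.28, 0, 0, 0, 0],
  [0, 0, -0.28, 0, 0, 0, 0],
])

```text
clock: 13.8
tcp_pos: [460.0, -214.8, 177.1]
ee_rot: [2.38, 2.048, 0.001]
contact_force: [-0.3, 0.1, -1.1]
grip_width: 1.003
grip_force: 0.0
```

```bash
python3 -c "
from h import *
go(535,-435,185,107)
c=dict(np.load('pics/w2.npz'))"
```

```text
shift [-0.4131  0.2143 -0.0153] turn [ 3.000e-04 -1.000e-04  1.789e-01] rows>= 8.0 clk 13.8 tcp [ 460.  -214.8  177.1] F [-0.3  0.1 -1.1] w 85.3 j [-0.49 -0.23  1.88 -0.    1.5  -0.34]
```

Call:
carry_out([
  [-0.413, 0.214, -0.015, 0, 0, 0.179, 0],
  [-0.413, 0.214, -0.015, 0, 0, 0.179, 0],
  [-0.413, 0.214, -0.015, 0, 0, 0.179, 0],
  [-0.413, 0.214, -0.015, 0, 0, 0.179, 0],
  [-0.413, 0.214, -0.015, 0, 0, 0.179, 0],
  [-0.413, 0.214, -0.015, 0, 0, 0.179, 0],
  [-0.413, 0.214, -0.015, 0, 0, 0.179, 0],
  [-0.413, 0.214, -0.015, 0, 0, 0.179, 0],
  [-0.413, 0.214, -0.015, 0, 0, 0.179, 0],
  [-0.413, 0.214, -0.015, 0, 0, 0.179, 0],
  [-0.413, 0.214, -0.015, 0, 0, 0.179, 0],
])

```text
clock: 14.9
tcp_pos: [534.5, -434.6, 183.2]
ee_rot: [-3.106, -0.467, 0.001]
contact_force: [0.0, -0.2, 0.2]
grip_width: 1.003
grip_force: 0.0
```

```bash
python3 -c "
from h import *
go(535,-435,185,107); snap('wrist','w4')
c=dict(np.load('pics/w4.npz')); overlay(cv2.imread('pics/w4_raw.png'),c,0,0,640,400,1.25,'pics/w4_ov.png')"
```

```text
shift [ 0.0006  0.001  -0.0036] turn [-0.0001  0.0001  0.0002] rows>= 1.0 clk 14.9 tcp [ 534.5 -434.6  183.2] F [ 0.  -0.2  0.2] w 85.3 j [-0.72  0.17  1.48 -0.    1.5   0.55]
```

View pics/w4_ov.png

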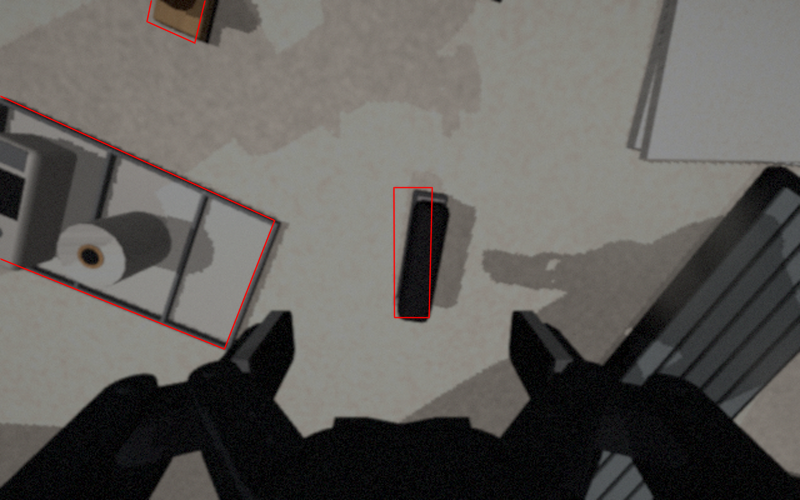

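The stapler's black top spans roughly (417,201),(448,206),(429,321),(398,317); it is turned more than estimated.

```bash
python3 -c "
from h import *
c=dict(np.load('pics/w4.npz'))
P=np.array([ray(c,((x+.5)/1.25-.5,(y+.5)/1.25-.5),48)[:2] for x,y in((417,201),(448,206),(429,321),(398,317))])
d=np.roll(P,-1,0)-P; print(P.round(1),P.mean(0),np.linalg.norm(d,axis=1),np.degrees(np.arctan2(d[:,1],d[:,0])))
e=(P[0]+P[1]-P[2]-P[3])/2; print(np.degrees(np.arctan2(e[1],e[0])))
go(P.mean(0)[0],P.mean(0)[1],29,np.degrees(np.arctan2(e[1],e[0]))+90)
"
```

```text
[[ 569.3 -436.1]
 [ 572.5 -459.4]
 [ 478.8 -475.4]
 [ 474.8 -450.1]] [ 523.82667173 -455.2699035 ] [23.48166056 95.07367195 25.57824423 95.52822232] [ -82.06359155 -170.31990176   99.04576904    8.41692863]
9.047007159676747
shift [-0.0326  0.0332  0.3089] turn [-0.0001  0.      0.0223] rows>= 4.0 clk 14.95 tcp [ 534.6 -434.7  183.4] F [0.1 0.8 0.5] w 84.9 j [-0.72  0.17  1.48 -0.    1.5   0.55]
```

Call:
carry_out([
  [-0.033, 0.033, 0.05, 0, 0, 0.022, 0.2],
  [-0.033, 0.033, 0.13, 0, 0, 0.022, 0.2],
  [-0.033, 0.033, 0.2, 0, 0, 0.022, 0.2],
  [-0.033, 0.033, 0.26, 0, 0, 0.022, 0.2],
  [-0.033, 0.033, 0.305, 0, 0, 0.022, 0.2],
  [-0.033, 0.033, 0.305, 0, 0, 0.022, 0.2],
  [-0.033, 0.033, 0.305, 0, 0, 0.022, 1],
  [-0.033, 0.033, 0.305, 0, 0, 0.022, 1],
  [-0.033, 0.033, 0.305, 0, 0, 0.022, 1],
  [-0.033, 0.033, 0.305, 0, 0, 0.022, 1],
  [-0.033, 0.033, 0.305, 0, 0, 0.022, 1],
  [-0.033, 0.033, 0.305, 0, 0, 0.022, 1],
])

```text
clock: 16.15
tcp_pos: [524.4, -456.0, 33.4]
ee_rot: [3.13, 0.248, 0.003]
contact_force: [-0.2, -0.1, 8.1]
grip_width: 0.313
grip_force: 60.4
```

Call:
carry_out([
  [0, 0, 0, 0, 0, 0, 1],
  [0, 0, -0.05, 0, 0, 0, 1],
  [0, 0, -0.1, 0, 0, 0, 1],
  [0, 0, -0.18, 0, 0, 0, 1],
  [0, 0, -0.24, 0, 0, 0, 1],
  [0, 0, -0.24, 0, 0, 0, 1],
  [0, 0, -0.24, 0, 0, 0, 1],
])

```text
clock: 16.85
tcp_pos: [523.8, -455.5, 152.1]
ee_rot: [3.131, 0.248, 0.002]
contact_force: [-0.3, -0.9, -3.2]
grip_width: 0.318
grip_force: 59.6
```

```bash
python3 -c "
from h import *
go(448.9,-284.6,150,81.4)"
```

```text
shift [-0.0942 -0.3611  0.0037] turn [ 0.0002 -0.0002  0.049 ] rows>= 4.0 clk 16.85 tcp [ 523.8 -455.5  152.1] F [-0.3 -0.9 -3.2] w 27.0 j [-0.75  0.19  1.5  -0.    1.45  0.66]
```

Call:
carry_out([
  [-0.094, -0.361, 0, 0, 0, 0.049, 1],
  [-0.094, -0.361, 0, 0, 0, 0.049, 1],
  [-0.094, -0.361, 0, 0, 0, 0.049, 1],
  [-0.094, -0.361, 0, 0, 0, 0.049, 1],
  [-0.094, -0.361, 0, 0, 0, 0.049, 1],
  [-0.094, -0.361, 0, 0, 0, 0.049, 1],
  [-0.094, -0.361, 0, 0, 0, 0.049, 1],
  [-0.094, -0.361, 0, 0, 0, 0.049, 1],
])

```text
clock: 17.65
tcp_pos: [449.0, -285.2, 150.7]
ee_rot: [-3.132, 0.236, 0.002]
contact_force: [0.2, -0.6, -1.0]
grip_width: 0.315
grip_force: 59.9
```

```bash
python3 -c "
from h import *
go(448.9,-284.6,37,81.4); snap('wrist','w5')
c=dict(np.load('pics/w5.npz')); OBJ['long']=(461.5,-201.5,-8.6,138,236,10); overlay(cv2.imread('pics/w5_raw.png'),c,0,0,640,400,1.25,'pics/w5_ov.png')"
```

```text
shift [-1.000e-04 -1.000e-03  2.273e-01] turn [-0.0001  0.0002 -0.0001] rows>= 3.0 clk 17.65 tcp [ 449.  -285.2  150.7] F [ 0.2 -0.6 -1. ] w 26.8 j [-0.61 -0.16  1.86 -0.    1.45  1.11]
```

View pics/w5_ov.png

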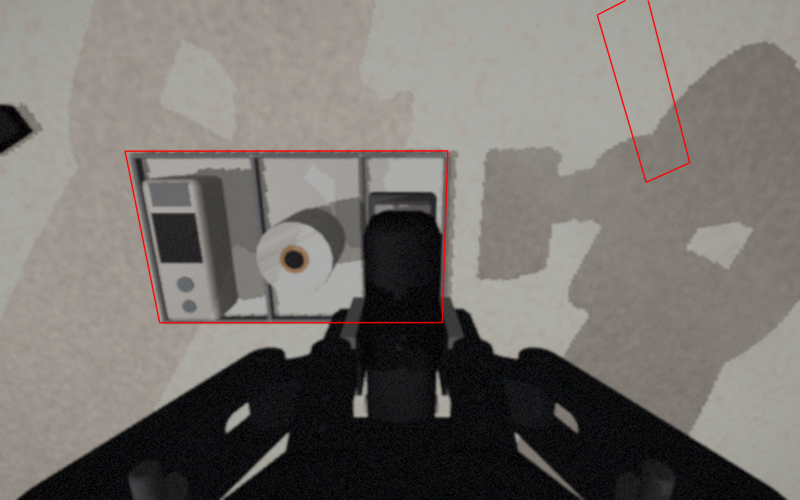

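The tray sits about 1.5 mm further toward −y than drawn; I'll adjust slightly and place the stapler with only a small opening.

Call:
carry_out([
  [0, 0.002, 0.08, 0, 0, 0, 1],
  [0, 0.002, 0.16, 0, 0, 0, 1],
  [0, 0.002, 0.2, 0, 0, 0, 1],
  [0, 0.002, 0.22, 0, 0, 0, 1],
  [0, 0.002, 0.227, 0, 0, 0, 1],
  [0, 0.002, 0.227, 0, 0, 0, 1],
  [0, 0.002, 0.227, 0, 0, 0, 1],
  [0, 0.002, 0.227, 0, 0, 0, 0.55],
  [0, 0.002, 0.227, 0, 0, 0, 0.55],
  [0, 0.002, 0.227, 0, 0, 0, 0.55],
  [0, 0.002, 0.227, 0, 0, 0, 0.55],
])

```text
clock: 18.8
tcp_pos: [448.8, -285.5, 38.1]
ee_rot: [3.133, -0.235, 0.001]
contact_force: [0.4, 0.6, -0.6]
grip_width: 0.45
grip_force: 0.0
```

Call:
carry_out([
  [0, 0, -0.03, 0, 0, 0, 0.55],
  [0, 0, -0.09, 0, 0, 0, 0.55],
  [0, 0, -0.18, 0, 0, 0, 0.55],
  [0, 0, -0.28, 0, 0, 0, 0.3],
  [0, 0, -0.28, 0, 0, 0, 0],
  [0, 0, -0.28, 0, 0, 0, 0],
])

```text
clock: 19.4
tcp_pos: [449.1, -285.8, 180.0]
ee_rot: [3.131, -0.235, 0.004]
contact_force: [-0.1, 0.8, -0.6]
grip_width: 0.933
grip_force: 0.0
```

```bash
python3 -c "
from h import *
go(689.5,9.2,185,3.5)"
```

```text
shift [ 0.3873 -0.6551 -0.0098] turn [-1.000e-04 -5.000e-04  2.164e-01] rows>= 10.0 clk 19.4 tcp [ 449.1 -285.8  180. ] F [-0.1  0.8 -0.6] w 79.3 j [-0.61 -0.18  1.83 -0.    1.49  1.11]
```

The positive turn would exceed the last joint's range, so I turn the other way (−0.284).

Call:
carry_out([
  [0.387, -0.655, -0.01, 0, 0, -0.284, 0],
  [0.387, -0.655, -0.01, 0, 0, -0.284, 0],
  [0.387, -0.655, -0.01, 0, 0, -0.284, 0],
  [0.387, -0.655, -0.01, 0, 0, -0.284, 0],
  [0.387, -0.655, -0.01, 0, 0, -0.284, 0],
  [0.387, -0.655, -0.01, 0, 0, -0.284, 0],
  [0.387, -0.655, -0.01, 0, 0, -0.284, 0],
  [0.387, -0.655, -0.01, 0, 0, -0.284, 0],
  [0.387, -0.655, -0.01, 0, 0, -0.284, 0],
  [0.387, -0.655, -0.01, 0, 0, -0.284, 0],
  [0.387, -0.655, -0.01, 0, 0, -0.284, 0],
  [0.387, -0.655, -0.01, 0, 0, -0.284, 0],
])

```text
clock: 20.6
tcp_pos: [688.5, 9.6, 181.4]
ee_rot: [-2.141, -2.297, 0.002]
contact_force: [-0.1, -0.2, 0.2]
grip_width: 0.997
grip_force: 0.0
```

Call:
carry_out([
  [0, 0, 0, 0, 0, 0, 0],
  [0, 0, 0, 0, 0, 0, 0],
])

```text
clock: 20.8
tcp_pos: [688.7, 9.4, 182.0]
ee_rot: [-2.154, -2.286, 0.001]
contact_force: [0.4, 0.1, 0.3]
grip_width: 0.998
grip_force: 0.0
```

```bash
python3 -c "
from h import *
go(689.5,9.2,15,3.5); snap('wrist','w6')
c=dict(np.load('pics/w6.npz')); OBJ['long']=(461.5,-202.5,-8.6,138,236,10); overlay(cv2.imread('pics/w6_raw.png'),c,0,0,640,400,1.25,'pics/w6_ov.png')"
```

```text
shift [-0.0006  0.002   0.3341] turn [-0.0002 -0.     -0.0003] rows>= 4.0 clk 20.8 tcp [688.7   9.4 182. ] F [0.4 0.1 0.3] w 84.8 j [-0.02  0.17  1.48  0.    1.5  -0.08]
```

View pics/w6_ov.png

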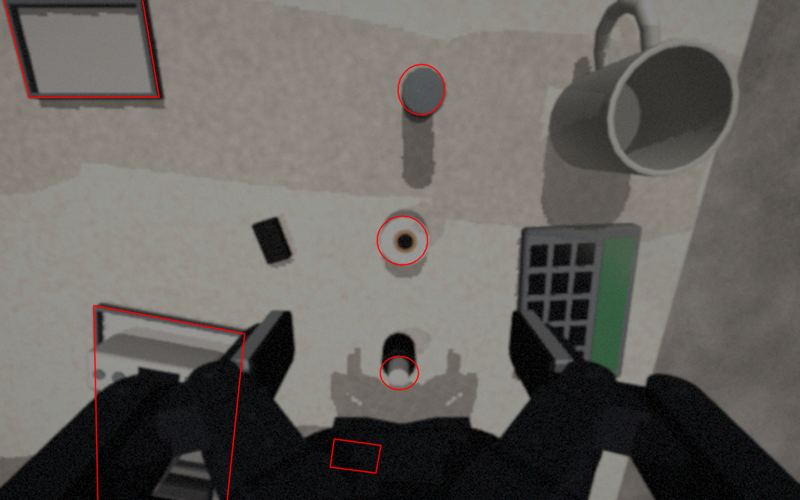

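The roll is under the gripper at (404,241), and glue and ink are well clear. Descend and grip.

Call:
carry_out([
  [0, 0.003, 0.1, 0, 0, 0, 0.2],
  [0, 0.003, 0.2, 0, 0, 0, 0.2],
  [0, 0.003, 0.28, 0, 0, 0, 0.2],
  [0, 0.003, 0.33, 0, 0, 0, 0.2],
  [0, 0.003, 0.33, 0, 0, 0, 0.2],
  [0, 0.003, 0.33, 0, 0, 0, 0.2],
  [0, 0.003, 0.33, 0, 0, 0, 1],
  [0, 0.003, 0.33, 0, 0, 0, 1],
  [0, 0.003, 0.33, 0, 0, 0, 1],
  [0, 0.003, 0.33, 0, 0, 0, 1],
  [0, 0.003, 0.33, 0, 0, 0, 1],
  [0, 0.003, 0.33, 0, 0, 0, 1],
])

```text
clock: 22.05
tcp_pos: [691.6, 9.5, 20.3]
ee_rot: [2.148, 2.289, 0.003]
contact_force: [-0.6, -0.1, 7.9]
grip_width: 0.451
grip_force: 60.1
```

Call:
carry_out([
  [0, 0, 0, 0, 0, 0, 1],
  [0, 0, -0.05, 0, 0, 0, 1],
  [0, 0, -0.1, 0, 0, 0, 1],
  [0, 0, -0.18, 0, 0, 0, 1],
  [0, 0, -0.27, 0, 0, 0, 1],
  [0, 0, -0.3, 0, 0, 0, 1],
  [0, 0, -0.3, 0, 0, 0, 1],
])

```text
clock: 22.75
tcp_pos: [691.5, 9.5, 171.9]
ee_rot: [2.147, 2.288, 0.006]
contact_force: [-0.5, -0.0, -0.7]
grip_width: 0.454
grip_force: 60.3
```

```bash
python3 -c "
from h import *
go(435,211.6,160,3.5)"
```

```text
shift [ 0.4359 -0.4866  0.0208] turn [0.0009 0.0001 0.0004] rows>= 7.0 clk 22.75 tcp [691.5   9.5 171.9] F [-0.5 -0.  -0.7] w 38.6 j [-0.02  0.17  1.49 -0.    1.48 -0.09]
```

Call:
carry_out([
  [0.436, -0.487, 0.02, 0.001, 0, 0, 1],
  [0.436, -0.487, 0.02, 0.001, 0, 0, 1],
  [0.436, -0.487, 0.02, 0.001, 0, 0, 1],
  [0.436, -0.487, 0.02, 0.001, 0, 0, 1],
  [0.436, -0.487, 0.02, 0.001, 0, 0, 1],
  [0.436, -0.487, 0.02, 0.001, 0, 0, 1],
  [0.436, -0.487, 0.02, 0.001, 0, 0, 1],
  [0.436, -0.487, 0.02, 0.001, 0, 0, 1],
  [0.436, -0.487, 0.02, 0.001, 0, 0, 1],
  [0.436, -0.487, 0.02, 0.001, 0, 0, 1],
  [0.436, -0.487, 0.02, 0.001, 0, 0, 1],
])

```text
clock: 23.85
tcp_pos: [434.2, 211.0, 157.3]
ee_rot: [-2.148, -2.286, 0.008]
contact_force: [-0.1, -0.1, -0.6]
grip_width: 0.449
grip_force: 60.5
```

```bash
python3 -c "
from h import *
go(435,211.6,24,3.5); snap('wrist','w7')
c=dict(np.load('pics/w7.npz')); overlay(cv2.imread('pics/w7_raw.png'),c,0,0,640,400,1.25,'pics/w7_ov.png')"
```

```text
shift [0.0013 0.0036 0.2667] turn [-0.0011  0.0001  0.0002] rows>= 3.0 clk 23.85 tcp [434.2 211.  157.3] F [-0.1 -0.1 -0.6] w 38.1 j [ 0.4  -0.28  1.94  0.    1.48  0.34]
```

View pics/w7_ov.png

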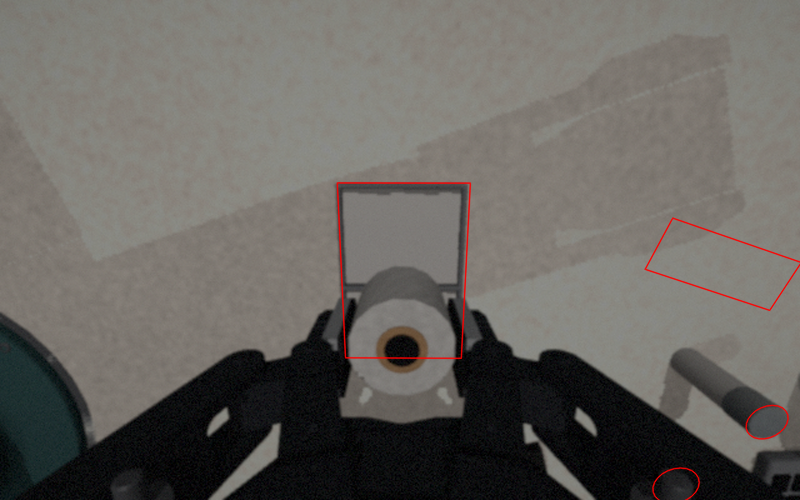

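The short tray overlay fits, with the divider at row 287 as predicted. Lower and release.

Call:
carry_out([
  [0.001, 0.003, 0.08, -0.001, 0, 0, 1],
  [0.001, 0.003, 0.17, -0.001, 0, 0, 1],
  [0.001, 0.003, 0.23, -0.001, 0, 0, 1],
  [0.001, 0.003, 0.255, -0.001, 0, 0, 1],
  [0.001, 0.003, 0.265, -0.001, 0, 0, 1],
  [0.001, 0.003, 0.265, -0.001, 0, 0, 1],
  [0.001, 0.003, 0.265, -0.001, 0, 0, 1],
  [0.001, 0.003, 0.265, -0.001, 0, 0, 0.4],
  [0.001, 0.003, 0.265, -0.001, 0, 0, 0.4],
  [0.001, 0.003, 0.265, -0.001, 0, 0, 0.4],
  [0.001, 0.003, 0.265, -0.001, 0, 0, 0.4],
])

```text
clock: 25.0
tcp_pos: [434.3, 212.2, 25.6]
ee_rot: [2.15, 2.291, 0.0]
contact_force: [0.3, -0.3, -1.1]
grip_width: 0.601
grip_force: 0.0
```

Call:
carry_out([
  [0, 0, -0.03, 0, 0, 0, 0.4],
  [0, 0, -0.09, 0, 0, 0, 0.4],
  [0, 0, -0.18, 0, 0, 0, 0.4],
  [0, 0, -0.28, 0, 0, 0, 0.2],
  [0, 0, -0.32, 0, 0, 0, 0],
  [0, 0, -0.32, 0, 0, 0, 0],
])

```text
clock: 25.6
tcp_pos: [435.3, 212.6, 190.2]
ee_rot: [2.148, 2.289, 0.009]
contact_force: [-1.2, 0.3, -1.3]
grip_width: 1.0
grip_force: 0.0
```

```bash
python3 -c "
from h import *
go(655,-228,185,-6)"
```

```text
shift [-0.9074  0.3824  0.0108] turn [ 0.0009 -0.0004  0.0268] rows>= 10.0 clk 25.6 tcp [435.3 212.6 190.2] F [-1.2  0.3 -1.3] w 85.0 j [ 0.4  -0.3   1.91  0.    1.53  0.34]
```

Call:
carry_out([
  [-0.907, 0.382, 0.01, 0.001, 0, 0.027, 0],
  [-0.907, 0.382, 0.01, 0.001, 0, 0.027, 0],
  [-0.907, 0.382, 0.01, 0.001, 0, 0.027, 0],
  [-0.907, 0.382, 0.01, 0.001, 0, 0.027, 0],
  [-0.907, 0.382, 0.01, 0.001, 0, 0.027, 0],
  [-0.907, 0.382, 0.01, 0.001, 0, 0.027, 0],
  [-0.907, 0.382, 0.01, 0.001, 0, 0.027, 0],
  [-0.907, 0.382, 0.01, 0.001, 0, 0.027, 0],
  [-0.907, 0.382, 0.01, 0.001, 0, 0.027, 0],
  [-0.907, 0.382, 0.01, 0.001, 0, 0.027, 0],
  [-0.907, 0.382, 0.01, 0.001, 0, 0.027, 0],
  [-0.907, 0.382, 0.01, 0.001, 0, 0.027, 0],
])

```text
clock: 26.8
tcp_pos: [653.4, -228.8, 179.3]
ee_rot: [-2.333, -2.095, 0.008]
contact_force: [0.2, 1.2, 0.7]
grip_width: 0.999
grip_force: 0.0
```

Call:
carry_out([
  [0, 0, 0, 0, 0, 0, 0],
  [0, 0, 0, 0, 0, 0, 0],
])

```text
clock: 27.0
tcp_pos: [653.5, -227.2, 180.7]
ee_rot: [-2.332, -2.099, 0.007]
contact_force: [0.2, -0.4, -0.5]
grip_width: 1.0
grip_force: 0.0
```

```bash
python3 -c "
from h import *
go(655,-228,29,-6); snap('wrist','w8')
OBJ['h']=(655,-228,-6,24,24,62)
c=dict(np.load('pics/w8.npz')); overlay(cv2.imread('pics/w8_raw.png'),c,0,0,640,400,1.25,'pics/w8_ov.png')"
```

```text
shift [-0.0012  0.0051  0.3033] turn [-0.001   0.0001 -0.    ] rows>= 4.0 clk 27.0 tcp [ 653.5 -227.2  180.7] F [ 0.2 -0.4 -0.5] w 85.0 j [-0.37  0.18  1.47 -0.    1.5  -0.27]
```

View pics/w8_ov.png

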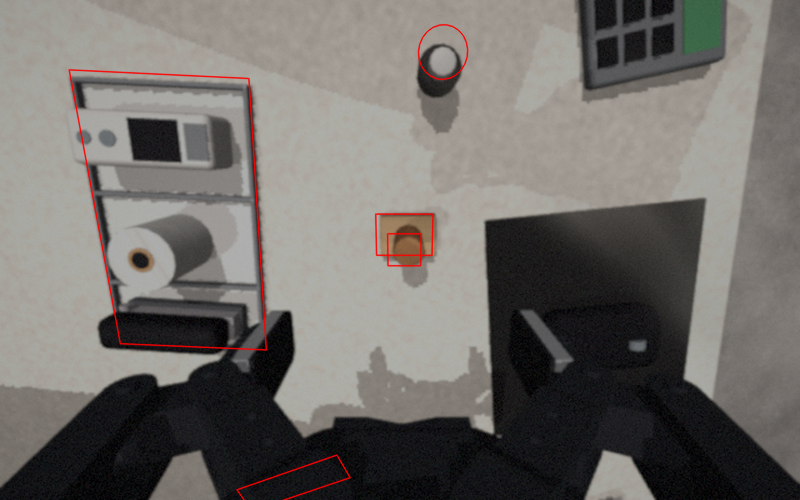

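The stamp handle is at (408,250), about 2 mm further +x than estimated. Descend and grip the handle.

Call:
carry_out([
  [-0.001, 0.008, 0.1, -0.001, 0, 0, 0.2],
  [-0.001, 0.008, 0.2, -0.001, 0, 0, 0.3],
  [-0.001, 0.008, 0.27, -0.001, 0, 0, 0.3],
  [-0.001, 0.008, 0.3, -0.001, 0, 0, 0.3],
  [-0.001, 0.008, 0.3, -0.001, 0, 0, 0.3],
  [-0.001, 0.008, 0.3, -0.001, 0, 0, 0.3],
  [-0.001, 0.008, 0.3, -0.001, 0, 0, 1],
  [-0.001, 0.008, 0.3, -0.001, 0, 0, 1],
  [-0.001, 0.008, 0.3, -0.001, 0, 0, 1],
  [-0.001, 0.008, 0.3, -0.001, 0, 0, 1],
  [-0.001, 0.008, 0.3, -0.001, 0, 0, 1],
  [-0.001, 0.008, 0.3, -0.001, 0, 0, 1],
])

```text
clock: 28.25
tcp_pos: [657.4, -229.5, 32.1]
ee_rot: [2.334, 2.099, 0.001]
contact_force: [-0.5, 0.1, 7.6]
grip_width: 0.266
grip_force: 58.4
```

Call:
carry_out([
  [0, 0, 0, 0, 0, 0, 1],
  [0, 0, -0.05, 0, 0, 0, 1],
  [0, 0, -0.1, 0, 0, 0, 1],
  [0, 0, -0.18, 0, 0, 0, 1],
  [0, 0, -0.27, 0, 0, 0, 1],
  [0, 0, -0.3, 0, 0, 0, 1],
  [0, 0, -0.3, 0, 0, 0, 1],
])

```text
clock: 28.95
tcp_pos: [657.6, -229.5, 183.9]
ee_rot: [2.332, 2.097, 0.003]
contact_force: [1.6, 0.3, -1.8]
grip_width: 0.267
grip_force: 58.9
```

```bash
python3 -c "
from h import *
go(439.6,136.8,170,3.5)"
```

```text
shift [ 0.6823 -0.5111  0.0239] turn [ 0.0008  0.0004 -0.0266] rows>= 9.0 clk 28.95 tcp [ 657.6 -229.5  183.9] F [ 1.6  0.3 -1.8] w 22.7 j [-0.37  0.18  1.46 -0.    1.5  -0.27]
```

Call:
carry_out([
  [0.682, -0.511, 0.022, 0.001, 0, -0.027, 1],
  [0.682, -0.511, 0.022, 0.001, 0, -0.027, 1],
  [0.682, -0.511, 0.022, 0.001, 0, -0.027, 1],
  [0.682, -0.511, 0.022, 0.001, 0, -0.027, 1],
  [0.682, -0.511, 0.022, 0.001, 0, -0.027, 1],
  [0.682, -0.511, 0.022, 0.001, 0, -0.027, 1],
  [0.682, -0.511, 0.022, 0.001, 0, -0.027, 1],
  [0.682, -0.511, 0.022, 0.001, 0, -0.027, 1],
  [0.682, -0.511, 0.022, 0.001, 0, -0.027, 1],
  [0.682, -0.511, 0.022, 0.001, 0, -0.027, 1],
  [0.682, -0.511, 0.022, 0.001, 0, -0.027, 1],
  [0.682, -0.511, 0.022, 0.001, 0, -0.027, 1],
])

```text
clock: 30.15
tcp_pos: [438.9, 136.3, 168.3]
ee_rot: [-2.147, -2.287, 0.009]
contact_force: [0.5, -0.9, -1.1]
grip_width: 0.265
grip_force: 59.0
```

```bash
python3 -c "
from h import *
go(439.6,136.8,36,3.5); snap('wrist','w9')
c=dict(np.load('pics/w9.npz')); OBJ['new']=(439.6,136.8,3.5,48,36,17); CYL['new']=(435,212,20,41); overlay(cv2.imread('pics/w9_raw.png'),c,0,0,640,400,1.25,'pics/w9_ov.png')"
```

```text
shift [0.0009 0.0034 0.2646] turn [-0.0012  0.0001  0.0003] rows>= 3.0 clk 30.15 tcp [438.9 136.3 168.3] F [ 0.5 -0.9 -1.1] w 22.5 j [ 0.25 -0.34  1.97  0.    1.51  0.18]
```

View pics/w9_ov.png

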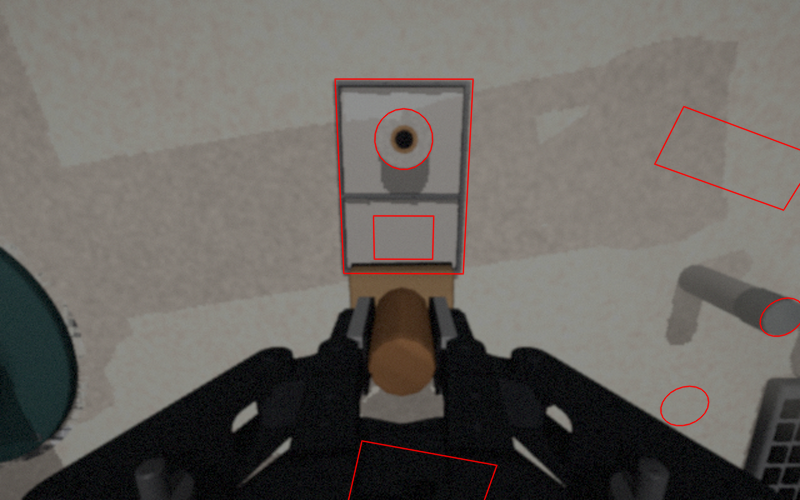

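The short roll sits centred in the wide compartment at (404,139), and the stamp's planned footprint lies inside the narrow one. Lower it and release.

Call:
carry_out([
  [0.001, 0.003, 0.08, -0.001, 0, 0, 1],
  [0.001, 0.003, 0.17, -0.001, 0, 0, 1],
  [0.001, 0.003, 0.23, -0.001, 0, 0, 1],
  [0.001, 0.003, 0.254, -0.001, 0, 0, 1],
  [0.001, 0.003, 0.264, -0.001, 0, 0, 1],
  [0.001, 0.003, 0.264, -0.001, 0, 0, 1],
  [0.001, 0.003, 0.264, -0.001, 0, 0, 1],
  [0.001, 0.003, 0.264, -0.001, 0, 0, 0.5],
  [0.001, 0.003, 0.264, -0.001, 0, 0, 0.5],
  [0.001, 0.003, 0.264, -0.001, 0, 0, 0.5],
  [0.001, 0.003, 0.264, -0.001, 0, 0, 0.5],
])

```text
clock: 31.3
tcp_pos: [439.4, 137.6, 37.4]
ee_rot: [2.149, 2.291, 0.0]
contact_force: [-0.3, 0.3, -0.8]
grip_width: 0.497
grip_force: 0.0
```

Call:
carry_out([
  [0, 0, -0.03, 0, 0, 0, 0.5],
  [0, 0, -0.09, 0, 0, 0, 0.5],
  [0, 0, -0.18, 0, 0, 0, 0.5],
  [0, 0, -0.28, 0, 0, 0, 0.2],
  [0, 0, -0.36, 0, 0, 0, 0],
  [0, 0, -0.36, 0, 0, 0, 0],
])

```text
clock: 31.9
tcp_pos: [440.7, 137.9, 224.4]
ee_rot: [2.146, 2.288, 0.012]
contact_force: [0.8, 0.6, -0.8]
grip_width: 0.977
grip_force: 0.0
```

```bash
python3 -c "
from h import *
go(439.6,136.8,200,3.5)
for k in list(OBJ): 
    if k not in('long','short'): del OBJ[k]
for k in ('troll','sroll'): del CYL[k]
snap('scene','s9'); snap('side','d9')
for n,r in(('s9',(210,115,445,285)),('d9',(205,140,425,310))):
    overlay(cv2.imread(f'pics/{n}_raw.png'),dict(np.load(f'pics/{n}.npz')),*r,3.4,f'pics/{n}_ov.png')"
```

```text
shift [-0.0021 -0.0027  0.0487] turn [ 0.0014 -0.0003  0.0004] rows>= 1.0 clk 31.9 tcp [440.7 137.9 224.4] F [ 0.8  0.6 -0.8] w 83.1 j [ 0.25 -0.36  1.9  -0.    1.59  0.18]
```

View pics/s9_ov.png

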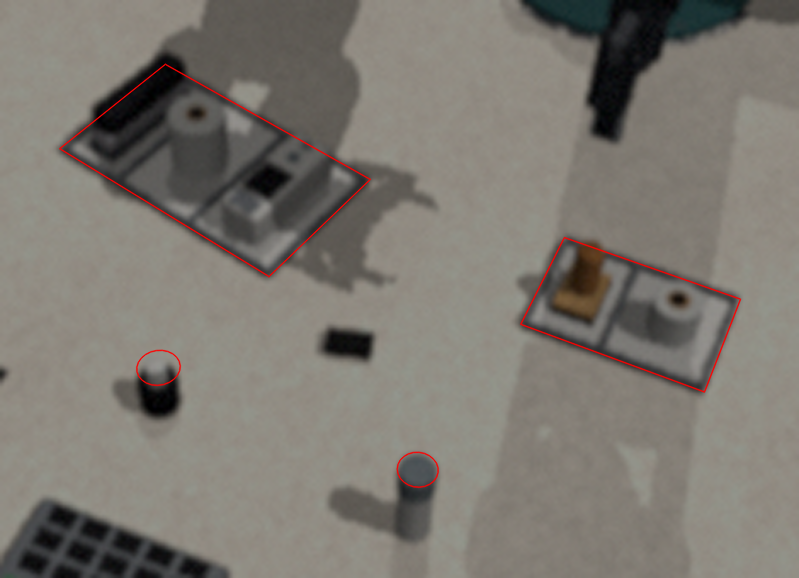

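All five things stand upright on their compartment floors, and the glue stick and ink bottle are unmoved. The gripper is clear, so I hand in.

```bash
python3 -c "
from station import arm
print(arm.job_done())"
```

```text
the job is handed in; nothing more can be done
None
```

I handed the job in at about 32 s: all five things stand upright in their compartments by the final scene view, the glue stick and ink bottle are where they were, and I viewed 15 pictures, one over the limit of 14.

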